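# Fit the dust grille into the bench extraction inlet

### The job

Fit the slotted grille into the grey extraction inlet on the dental bench: tuck one of its short edges under the inlet's retaining lip, then lower the opposite edge until the grille lies flat on the floor of the recess, and let go of it. Do not drop it, and leave the solid cover plate where it lies.

Things in the scene. Friction and masses are not known exactly. Their poses are not given: they have to be found in the camera images.
- grille: Loose slotted steel plate 120 (x) x 100 (y) x 6 mm, about 0.3 kg, flat on the bench. Upright grip fin at its middle: 50 mm along x, 12 mm thick in y, top 46 mm above the underside; pinch it across y. Origin: centre of the underside, z up. Alike after half a turn. Its short edges (100 mm long) are at x = +60 and -60; either may go under the lip.
- inlet: Fixed grey box 158 (x) x 144 (y) mm, black spigot on +x. Origin: centre of its underside, on the bench, z up. Recess x -67 to 67, y -60 to 60 mm, floor at z 36; the fitted grille lies centred in it, x along x. Wall tops: +x side z 50, y sides z 44. Lip along the -x side, which faces the robot within 20 degrees. Opening from lip to +x wall: 108 mm, so the grille enters only tilted.
- lip (a point): Middle of the lip's free edge, on its underside: inlet x = -41, y = 0, z = 56 mm; axes as the inlet's. The lip covers the recess from here 26 mm on to the wall behind it (inlet x = -67), over the full width; 20 mm free height below it, lip 5 mm thick. Tilted about 10 degrees with the lip edge low, the grille goes 12 to 26 mm in under it.
- cover: Loose solid steel cover plate of another inlet, 90 x 90 x 6 mm, without slots, with the same grip fin (50 mm along x, 12 mm thick, top 46 mm above the underside). Origin: centre of the underside, z up. To be left alone.
Mind the look-alikes: they are no part of the job. Leave any pink or yellow look-alike of the grille alone.

How it is judged:
On the way:
1. one short edge of the grille is under the lip while the opposite edge is still raised (angle between grille's own z axis and vertical between 0.06 and 0.45 rad and x of grille in the frame of inlet between -0.02 and 0.018 m and y of grille in the frame of inlet between -0.02 and 0.02 m and z of grille in the frame of inlet below 0.062 m and angle between the x axis of grille and the x axis of inlet, either way round below 0.48 rad), for 0.1 s.
At the end, for the whole second after the job is handed in: The grille lies flat (3 degrees) on the recess floor (within 3 mm), one short edge under the lip, centred within 12 mm along and 15 mm across, aligned with the inlet within 14 degrees, at rest and released; the cover plate lies within 30 mm of its start (x of grille in the frame of inlet between -0.012 and 0.012 m and y of grille in the frame of inlet between -0.015 and 0.015 m and z of grille in the frame of inlet between 0.032 and 0.039 m and angle between grille's own z axis and vertical below 0.05 rad and angle between the x axis of grille and the x axis of inlet, either way round below 0.25 rad and linear speed of grille below 0.02 m/s and contact force between the fingers and grille below 0.1 N and distance of cover from where it was at the start of the episode below 0.03 m); the robot touches nothing.
It fails at once if the grille is dropped: it falls free of the fingers at over 0.4 m/s, or tips down at over 4 rad/s while still tilted more than 5 degrees (contact force between the fingers and grille below 0.05 N and (linear speed of grille above 0.4 m/s or (angular speed of grille above 4 rad/s and angle between grille's own z axis and vertical above 0.09 rad))).
It fails at once if the cover plate is moved by more than 30 mm (distance of cover from where it was at the start of the episode above 0.03 m).
It also fails if it takes over 35 s, if anything falls off the work surface, if the arm or the gripper's body presses on something with over 40 N, if the wrist force passes 120 N, or if a joint passes its speed limit or range.

### The arm

A 7-joint arm with a two-finger parallel gripper is mounted at the origin on the work surface. World frame = base frame: x ahead of the robot, y to its left, z up, the work surface at z = 0. Lengths are in m, angles in rad, forces in N, time in s.
With the tool pointing down it reaches from about 0.425 to 0.875 m from the base axis. Payload 4.7 kg.
Tool frame: the origin (TCP) lies at the very end of the fingers, on their centre line; the grasp point (between the pads) lies 19 mm behind it; z points along the fingers, y is the line along which they close (so a half turn about z gives the same grasp; the last joint's range is limited). The gripper opens to 87 mm and grips with 3 to 60 N. Pads are 19 mm wide; open, the fingers measure 117 mm over their backs; the gripper's body (75 mm by 190 mm) begins 51 mm behind the grasp point.
Start: joints at [1.274, 0.321, -0.07, 1.45, 0.023, 1.371, -0.057], TCP at [0.199, -0.619, 0.194] pointing down, gripper open.
Joint ranges: [-2.86, 2.86], [-0.3, 2.09], [-1.38, 1.24], [0.06, 2.45], [-1.56, 4.7], [0.09, 2.05], [-2.69, 2.69]. Speed limits (rad/s): [2.57, 2.57, 3.14, 3.14, 3.14, 3.14, 3.14].

### API

Orientations are given as a rotation vector (axis times angle).
In Python, from bench import ctrl gives the robot as it stands.
- The arm moves only by the shell command python3 -m jog 'ROWS' [FORCE]. ROWS is JSON, a list that holds one entry, the list of rows, each a list of 7 numbers: the shift along the tool's x, y, z in mm, then the turn, a rotation vector about the tool's x, y, z in degrees, then the finger opening in mm, from 0 to 87. A call has 1 to 10 rows; each row is the pose to reach, as a shift and turn from the pose commanded when the call began, along the tool's axes at that moment; what a row does not reach only later rows make up. A row lasts 1/10 s, in which the tool goes at most 50 mm and 8.59 degrees, less where a joint would pass 70% of its speed; a pose out of reach is approached as far as the arm can. A call with a gripper value outside its range is refused whole. The fingers move at their own pace and stop on an object; FORCE is the grip in N (left out, the last holds). Time passes only in rows, so rows that repeat a pose let the fingers close. It gives the time, the measured TCP pose, the force, the opening and the grip force at its end, in the units of the state.
- ctrl.get_state(): the state, without advancing time (a new reading comes with each control period).
- ctrl.get_image(name): name is "scene" or "side" or "wrist"; returns a dict with "image" (480x640x3 uint8, red, green, blue), "depth" (480x640 float32, m along the optical axis (not along the pixel's ray), 0 where there is no reading), "fov_y" (degrees; the focal length in pixels is half the picture's height over the tangent of half this angle, whatever the lens; pixels are square), "cx", "cy" (the principal point, pixels), "rvec" (rotation vector, rad) and "tvec" (3), from world to camera coordinates, as OpenCV has them. Camera axes: x right, y down, z forward; pixel columns grow to the right and rows downward; lengths in m; the calibration is good to about 2 mm. A picture is of the moment at which its call begins.
- ctrl.close_job(): hands the job in; it is judged then, once.
The state is a dict: "time": time; "joint_positions": joint angles; "qd": joint speeds; "joint_torque": joint torques, N m; "position": TCP position; "tool_rot": TCP orientation; "ft_force": force on the tool from outside, world axes, zero at the start; "torque": the same for the moment, N m; "grip_width": opening from 0.0 (shut) to 1.0 (fully open); "grip_force": force on a finger pad.
Only numpy, scipy, OpenCV 4.12 (cv2) and the standard library are available. Lean on these libraries where they do the work, as an engineer would, in place of code of your own. Each camera call takes 0.05 s, during which the arm holds its last target. There are 200 camera calls.

## Working session

There is one attempt and no reset: what is moved stays moved. The work goes in short steps, Python scripts to look and compute and a shell command to move; the robot and the scene stay as the last step left them, time stands still between calls to the robot, and variables do not carry over. Pictures are saved under pics/ and viewed, at most 10 in all, crops included, and the job is handed in when it is done.

```bash
mkdir -p pics; ls; cat > h.py <<'E'
import numpy as np,cv2
from bench import ctrl
def K(d):
    f=240/np.tan(np.radians(d['fov_y'])/2); return f,d['cx'],d['cy']
def cloud(d):
    f,cx,cy=K(d); v,u=np.mgrid[:480,:640]; z=d['depth']
    P=np.stack([(u-cx)/f*z,(v-cy)/f*z,z],-1)
    R=cv2.Rodrigues(np.array(d['rvec'],float))[0]
    W=(P-np.array(d['tvec']).ravel())@R
    W[z==0]=np.nan
    return W
E
python3 - <<'E'
from h import *
for n in ['scene','side']:
    d=ctrl.get_image(n); cv2.imwrite(f'pics/{n}0.png',d['image'][...,::-1]); np.savez(f'{n}0.npz',**d)
print(ctrl.get_state())
E
```

```text
pics
{'time': 0.1, 'joint_positions': array([ 1.27409653,  0.32177078, -0.0700825 ,  1.45155645,  0.02261013,
        1.37078095, -0.05689941]), 'qd': array([-5.39904945e-04, -1.59384694e-03,  3.55167458e-05, -1.77394863e-03,
        5.52366318e-04, -1.33290842e-03, -9.69183402e-04]), 'joint_torque': array([-8.78549781e-04, -4.92569268e+01, -4.06051520e-01, -3.13397348e+01,
       -6.41083787e-02,  3.94472305e-02,  9.78119397e-05]), 'position': array([ 0.1985645 , -0.61836105,  0.19335494]), 'tool_rot': array([-3.10206000e+00, -4.86023294e-01,  5.78720649e-04]), 'ft_force': array([-0.69445339,  0.09777378, -0.41608207]), 'torque': array([ 0.00481978,  0.00963869, -0.00696117]), 'grip_force': 0.0, 'grip_width': 1.0022604175788565}
```

View pics/scene0.png

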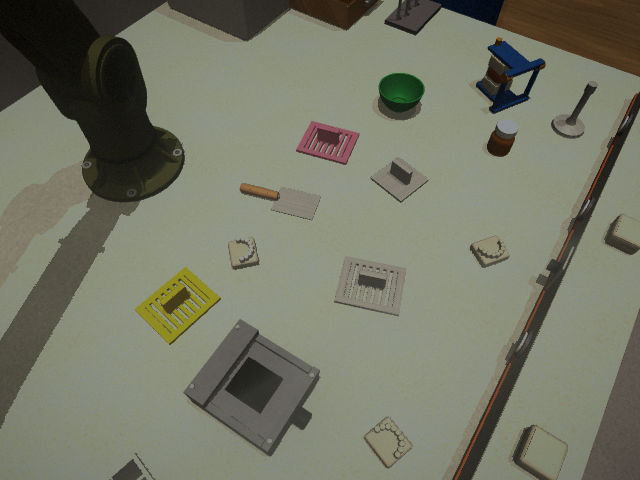

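View pics/side0.png

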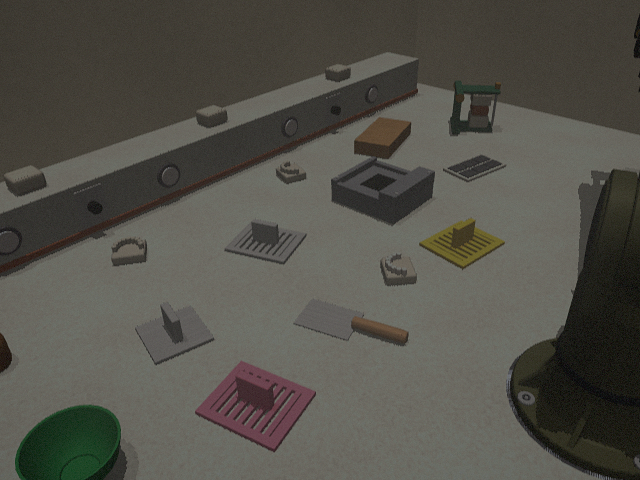

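Scene view. Possible grilles: grey slotted plate with a fin at (371,285), pink at (328,142), yellow at (178,304), solid cover at (400,180), and a finless dark slotted strip at (133,470). By the description I choose the one at (371,285). The inlet is at (253,385), with its lip on the upper-left side and its spigot at (300,418).

```bash
python3 - <<'E'
from h import *
for n,seed,inl in [('scene',(371,285),(253,385)),('side',(265,240),(383,190))]:
    d=dict(np.load(f'{n}0.npz')); d['fov_y']=float(d['fov_y']); W=cloud(d); img=d['image']
    print(n,'cam',(-cv2.Rodrigues(d['rvec'])[0].T@d['tvec']).round(3), 'bench z std',np.nanstd(W[300:320,300:310,2]).round(4) )
    for name,s,r in [('grille',seed,0.1),('inlet',inl,0.13)]:
        c=np.nanmean(W[s[1]-3:s[1]+4,s[0]-3:s[0]+4].reshape(-1,3),0)
        m=np.hypot(W[...,0]-c[0],W[...,1]-c[1])<r
        z=W[...,2]
        print(name,c.round(3),np.histogram(z[m],bins=np.arange(-.01,.07,.005)))
        for lo,hi in ([(.003,.012),(.042,.05)] if name=='grille' else [(.02,.07),(.056,.066),(.031,.04)]):
            p=W[m&(z>lo)&(z<hi)][:,:2]
            if len(p)>10:print(lo,len(p),[np.round(q,3) for q in cv2.minAreaRect((p*1000).astype(np.float32))], p.mean(0).round(4))
d=dict(np.load('scene0.npz'))
cv2.imwrite('pics/crop.png',cv2.resize(d['image'][240:460,170:420,::-1],None,fx=3,fy=2.7)[:600,:750])
E
```

```text
scene cam [ 0.752 -0.371  0.797] bench z std 0.0015
grille [0.603 0.026 0.012] (array([   0, 3121, 2940, 1393,   34,   39,   36,   35,   33,   39,   87,
         99,    0,    0,    0]), array([-0.01 , -0.005,  0.   ,  0.005,  0.01 ,  0.015,  0.02 ,  0.025,
        0.03 ,  0.035,  0.04 ,  0.045,  0.05 ,  0.055,  0.06 ,  0.065]))
0.003 2092 [array([599.987,  26.705]), array([168.626, 181.171]), np.float64(14.119)] [0.6024 0.0281]
0.042 168 [array([600.873,  30.76 ]), array([49.242, 13.172]), np.float64(20.094)] [0.6009 0.0303]
inlet [ 0.543 -0.248  0.036] (array([   5, 5679, 3513,   64,   68,   81,  105,  185, 1653, 3871, 1007,
        663,  323,  757, 1422]), array([-0.01 , -0.005,  0.   ,  0.005,  0.01 ,  0.015,  0.02 ,  0.025,
        0.03 ,  0.035,  0.04 ,  0.045,  0.05 ,  0.055,  0.06 ,  0.065]))
0.02 9986 [array([ 553.995, -245.098]), array([181.147, 144.742]), np.float64(2.11)] [ 0.547  -0.2489]
0.056 2162 [array([ 483.537, -247.886]), array([ 39.494, 144.345]), np.float64(1.694)] [ 0.4842 -0.2512]
0.031 5472 [array([ 555.106, -245.069]), array([178.115, 144.6  ]), np.float64(2.
[... 445 characters left out ...]
8 0.0387]
0.042 132 [array([597.294,  33.222]), array([50.128, 14.908]), np.float64(21.105)] [0.5965 0.0326]
inlet [ 0.498 -0.192  0.056] (array([   0, 1962, 2600,  276,  220,  212,  221,  216,  293, 1022,  419,
        251,  186,  179,  603]), array([-0.01 , -0.005,  0.   ,  0.005,  0.01 ,  0.015,  0.02 ,  0.025,
        0.03 ,  0.035,  0.04 ,  0.045,  0.05 ,  0.055,  0.06 ,  0.065]))
0.02 3390 [array([ 540.275, -243.857]), array([162.195, 148.43 ]), np.float64(2.238)] [ 0.5214 -0.2247]
0.056 758 [array([ 480.86 , -246.979]), array([ 43.345, 146.536]), np.float64(1.06)] [ 0.4788 -0.2414]
0.031 1264 [array([ 540.292, -241.365]), array([161.21 , 142.279]), np.float64(3.236)] [ 0.5473 -0.2312]
```

View pics/crop.png

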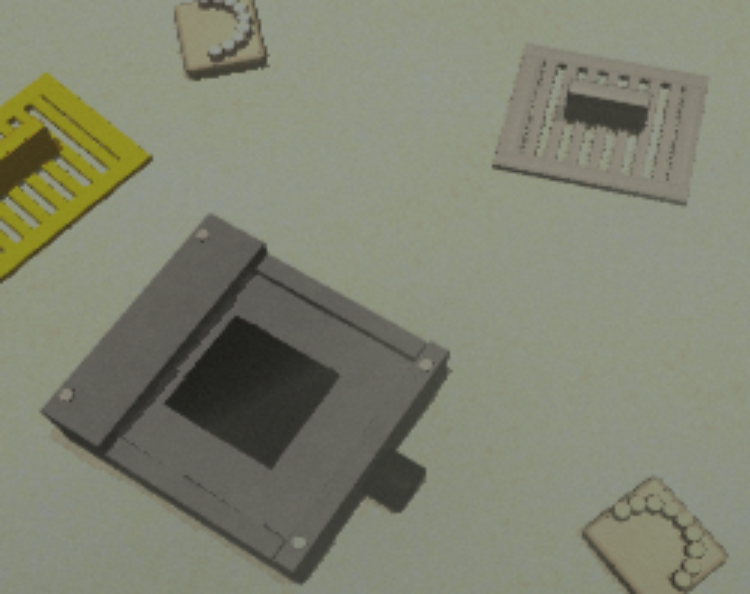

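The crop confirms it: the grille at crop (605,125) is bare steel with slots and a fin. On the inlet, the lip is at crop (155,330) and the spigot at (395,480).

```bash
cat >> h.py <<'E'
from scipy.spatial.transform import Rotation as Ro
def go(p,yaw,tilt=0,off=(0,0,0)):
    """rows for TCP at p + off (grille frame), grille yaw, tilt (+x edge up), degrees, from measured pose"""
    s=ctrl.get_state(); R0=Ro.from_rotvec(s['tool_rot'])
    G=Ro.from_euler('z',yaw,degrees=True)*Ro.from_euler('y',-tilt,degrees=True)
    R1=G*Ro.from_euler('x',180,degrees=True)
    t=np.array(p)+G.apply(off)
    print('t',s['time'],'shift mm',(R0.inv().apply(t-s['position'])*1000).round(1),'turn',np.degrees((R0.inv()*R1).as_rotvec()).round(2))
E
python3 -c "
from h import *
go((.599,.031,.13),20)"
```

```text
t 0.1 shift mm [ 579.9 -495.7   64.2] turn [-0.1   0.   -2.19]
```

```bash
python3 -m jog '[[[30,-26,3,0,0,0,60],[65,-55,6,0,0,0,60],[100,-85,10,0,0,0,60],[135,-115,14,0,0,0,60],[170,-145,18,0,0,0,60],[205,-175,22,0,0,-1,60],[240,-205,26,0,0,-1,60],[275,-235,30,0,0,-1,60],[310,-265,34,0,0,-2,60],[345,-295,38,0,0,-2,60]]]' 30
python3 -m jog '[[[35,-30,3,0,0,0,60],[70,-60,6,0,0,0,60],[105,-90,10,0,0,0,60],[140,-120,15,0,0,0,60],[175,-150,19,0,0,0,60],[205,-178,23,0,0,0,60],[225,-193,26,0,0,0,60],[235,-200,26,0,0,0,60],[235,-200,26,0,0,0,60]]]'
python3 - <<'E'
from h import *
d=ctrl.get_image('wrist'); cv2.imwrite('pics/w1.png',d['image'][...,::-1]); W=cloud(d); z=W[...,2]
m=(np.hypot(W[...,0]-.599,W[...,1]-.031)<.06)&(z>.04)&(z<.052)
n,l,st,_=cv2.connectedComponentsWithStats(m.astype(np.uint8)); k=1+st[1:,4].argmax(); p=W[l==k]
print(len(p),p.mean(0),cv2.minAreaRect((p[:,:2]*1000).astype(np.float32)))
go((.599,.031,.13),20)
E
```

```text
time: 1.1
position: [0.4374, -0.2307, 0.156]
tool_rot: [3.094, 0.541, -0.0]
ft_force: [0.7, 0.0, 0.4]
grip_width: 0.688
grip_force: 0.0
time: 2.0
position: [0.5904, 0.0367, 0.1299]
tool_rot: [-3.093, -0.544, 0.001]
ft_force: [-0.7, 0.0, -0.2]
grip_width: 0.689
grip_force: 0.0
1029 [0.60070009 0.03232129 0.04529469] ((600.1270141601562, 32.048377990722656), (49.56714630126953, 11.573776245117188), 20.364463806152344)
t 2.05 shift mm [ 7.2  6.6 -0. ] turn [ 0.01  0.07 -0.18]
```

View pics/w1.png

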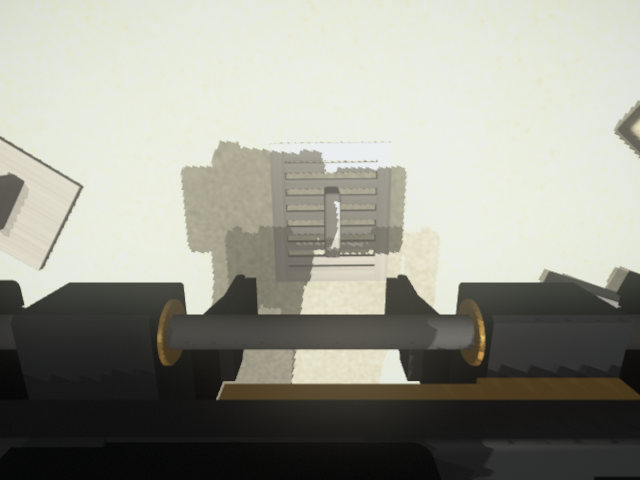

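The wrist view shows the slotted grille with its fin at (331,220). The fin centre is (0.600, 0.032) with yaw 20.4°. I'll go down and grip it.

```bash
python3 -m jog '[[[9,6,10,0,0,0,60],[9,6,45,0,0,0,60],[9,6,80,0,0,0,60],[9,6,105,0,0,0,60],[9,6,115,0,0,0,60],[9,6,120,0,0,0,60],[9,6,120,0,0,0,60],[9,6,120,0,0,0,5],[9,6,120,0,0,0,5],[9,6,120,0,0,0,5]]]' 50
python3 -m jog '[[[0,0,0,0,0,0,5],[0,0,0,0,0,0,5],[0,0,0,0,0,0,5],[0,0,-5,0,0,0,5],[0,0,-15,0,0,0,5],[0,0,-30,0,0,0,5]]]'
python3 -c "
from h import *
s=ctrl.get_state();print(s['position'],s['grip_width']*87)
go((.599,.031,.15),20)"
```

```text
time: 3.05
position: [0.6016, 0.0327, 0.0114]
tool_rot: [3.094, 0.54, 0.003]
ft_force: [0.6, 0.1, 0.3]
grip_width: 0.5
grip_force: 0.0
time: 3.65
position: [0.5996, 0.0326, 0.0401]
tool_rot: [-3.094, -0.54, 0.004]
ft_force: [-0.6, 0.2, -3.4]
grip_width: 0.12
grip_force: 50.0
[0.59959243 0.03263786 0.04005085] 10.411630426280132
t 3.65 shift mm [  -1.4    1.2 -109.9] turn [-0.06  0.15 -0.19]
```

```bash
python3 -c "
from h import *
go((.566,-.245,.11),2,10,(0,0,.0105))"
```

```text
t 3.65 shift mm [-127.7  249.2  -80.2] turn [-1.59 10.07 17.77]
```

```bash
python3 -m jog '[[[0,0,-30,0,0,0,5],[0,5,-60,0,0,0,5],[-10,25,-80,0,0,1,5],[-25,55,-80,0,0,3,5],[-42,85,-80,0,0,6,5],[-60,118,-80,0,0,9,5],[-77,150,-80,0,0,12,5],[-95,183,-80,0,1,15,5],[-110,213,-80,-0.5,4,18,5],[-121,236,-80,-1,7,18,5]]]'
python3 -m jog '[[[0,0,0,0,0,0,5],[0,0,0,0,0,0,5]]]'
python3 - <<'E'
from h import *
go((.566,-.245,.11),2,10,(0,0,.0105))
d=ctrl.get_image('scene'); cv2.imwrite('pics/s2.png',d['image'][...,::-1])
d=ctrl.get_image('wrist'); cv2.imwrite('pics/w2.png',d['image'][...,::-1]); 
W=cloud(d);z=W[...,2]
m=(W[...,0]>.42)&(W[...,0]<.7)&(abs(W[...,1]+.246)<.1)
for lo,hi in [(.041,.053),(.055,.066),(.02,.066)]:
    q=m&(z>lo)&(z<hi); n,l,st,_=cv2.connectedComponentsWithStats(q.astype(np.uint8)); k=1+st[1:,4].argmax(); p=W[l==k]
    print(lo,len(p),p.min(0).round(3),p.max(0).round(3),cv2.minAreaRect((p[:,:2]*1000).astype(np.float32)))
E
```

```text
time: 4.65
position: [0.5665, -0.2331, 0.1213]
tool_rot: [-3.133, -0.045, -0.196]
ft_force: [-0.4, -0.2, -3.2]
grip_width: 0.119
grip_force: 50.0
time: 4.85
position: [0.5663, -0.231, 0.1211]
tool_rot: [-3.132, -0.046, -0.192]
ft_force: [0.0, 0.1, -3.0]
grip_width: 0.122
grip_force: 50.0
t 4.85 shift mm [-2.6 14.   0.5] turn [-0.05  2.97 -0.34]
0.041 1481 [ 0.545 -0.317  0.041] [ 0.61  -0.302  0.046] ((577.8807373046875, -309.8620300292969), (64.51441192626953, 12.864347457885742), 2.5358922481536865)
0.055 653 [ 0.47  -0.252  0.058] [ 0.487 -0.212  0.063] ((477.983154296875, -231.48257446289062), (16.458742141723633, 40.49162673950195), 2.5934898853302)
0.02 2956 [ 0.543 -0.317  0.033] [ 0.624 -0.293  0.052] ((583.7252197265625, -306.0991516113281), (80.16352844238281, 21.190353393554688), 3.181424617767334)
```

View pics/w2.png

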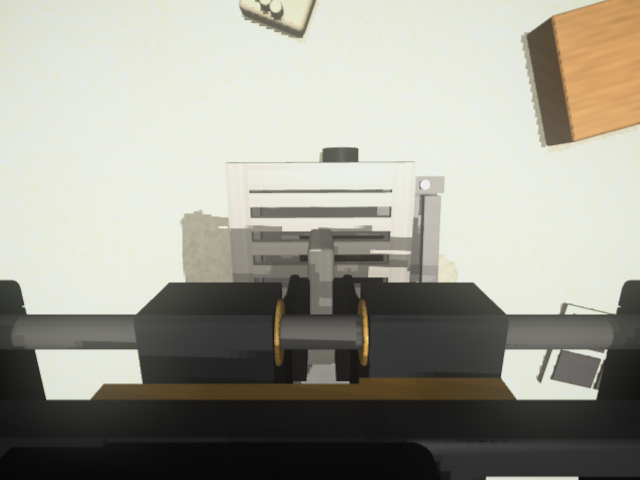

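View pics/s2.png

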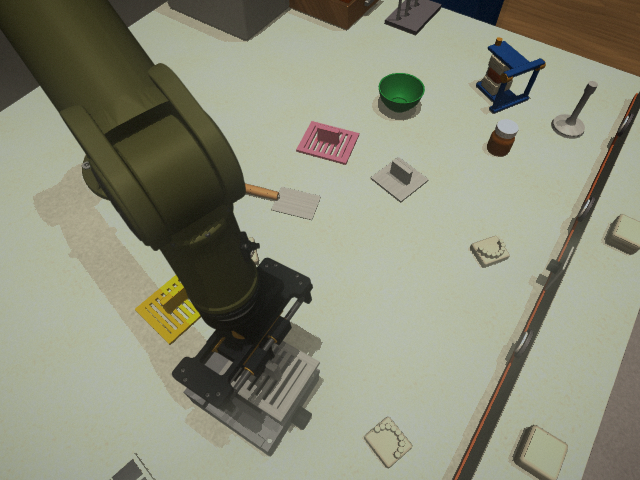

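The wrist view shows the grille held by its fin at (320,270). The inlet's -y wall is at (430,230) and its spigot at (340,155). The scene view shows the grille tilted above the recess. Inlet is at (0.542, -0.2455), yaw 2.3°.

```bash
python3 -c "
from h import *
i=Ro.from_euler('z',2.3,degrees=True);c=np.array([.542,-.2455,0])
for p,t in [((.025,0,.11),10.5),((.025,0,.051),10.5),((-.001,0,.05),10.5),((0,0,.037),0)]:
  go(c+i.apply(p),2.3,t,(0,0,.0105))"
```

```text
t 4.95 shift mm [-3.2 15.9  0.3] turn [-0.08  3.43 -0.4 ]
t 4.95 shift mm [-10.5  16.   58.9] turn [-0.08  3.43 -0.4 ]
t 4.95 shift mm [-36.4  16.2  56.7] turn [-0.08  3.43 -0.4 ]
t 4.95 shift mm [-35.1  16.2  69.8] turn [-0.12 -7.07 -0.39]
```

```bash
python3 -m jog '[[[-1,8,0,0,2,0,5],[-3,16,0,0,3.5,-0.4,5],[-3,16,0,0,3.5,-0.4,5],[-5,16,20,0,3.5,-0.4,5],[-8,16,40,0,3.5,-0.4,5],[-10,16,52,0,3.5,-0.4,5],[-10.5,16,58,0,3.5,-0.4,5],[-10.5,16,58,0,3.5,-0.4,5],[-10.5,16,58,0,3.5,-0.4,5]]]'
python3 - <<'E'
from h import *
i=Ro.from_euler('z',2.3,degrees=True);c=np.array([.542,-.2455,0])
for p,t in [((.025,0,.051),10.5),((-.001,0,.05),10.5),((0,0,.037),0)]:
  go(c+i.apply(p),2.3,t,(0,0,.0105))
d=ctrl.get_image('side'); cv2.imwrite('pics/d3.png',cv2.resize(d['image'][110:270,290:490,::-1],None,fx=3.5,fy=3.5))
E
```

```text
time: 5.85
position: [0.565, -0.2462, 0.0623]
tool_rot: [-3.124, -0.06, -0.29]
ft_force: [0.7, -0.3, -3.9]
grip_width: 0.117
grip_force: 50.0
t 5.85 shift mm [-0.  -1.6  1. ] turn [-0.   -0.1  -0.08]
t 5.85 shift mm [-25.8  -1.6  -2.8] turn [-0.   -0.1  -0.08]
t 5.85 shift mm [-25.3  -1.6  10.3] turn [-1.00e-02 -1.06e+01 -8.00e-02]
```

View pics/d3.png

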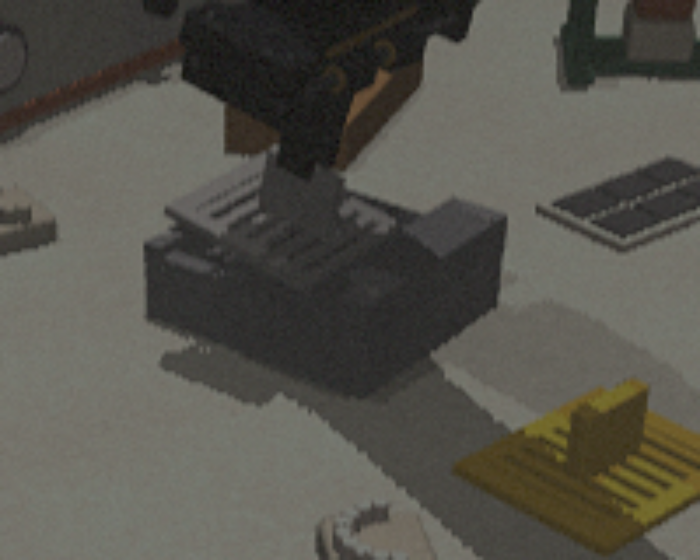

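The side crop shows the grille tilted in the recess. Its low edge, near (320,285), is just short of the lip at (450,230), and its far edge at (170,210) is above the wall. I'll slide it under the lip.

```bash
python3 -m jog '[[[-5,-1,-0.5,0,0,0,5],[-11,-1,-1,0,0,0,5],[-17,-1.5,-1.5,0,0,0,5],[-23,-1.5,-2,0,0,0,5],[-26,-1.5,-2.5,0,0,0,5],[-26,-1.5,-2.5,0,0,0,5],[-26,-1.5,-2.5,0,0,0,5]]]'
python3 - <<'E'
from h import *
i=Ro.from_euler('z',2.3,degrees=True);c=np.array([.542,-.2455,0])
for p,t in [((-.001,0,.05),10.5),((0,0,.043),5),((0,0,.037),0)]:
  go(c+i.apply(p),2.3,t,(0,0,.0105))
d=ctrl.get_image('side'); cv2.imwrite('pics/d4.png',cv2.resize(d['image'][110:270,290:490,::-1],None,fx=3.5,fy=3.5))
E
```

```text
time: 6.6
position: [0.5385, -0.2464, 0.0597]
tool_rot: [-3.124, -0.059, -0.29]
ft_force: [1.8, -0.5, 1.5]
grip_width: 0.121
grip_force: 50.0
t 6.6 shift mm [ 0.7 -0.7 -0.5] turn [ 0.03 -0.1  -0.13]
t 6.6 shift mm [ 1.4 -0.7  6.6] turn [ 0.03 -5.6  -0.13]
t 6.6 shift mm [ 1.2 -0.7 12.7] turn [  0.02 -10.6   -0.13]
```

View pics/d4.png

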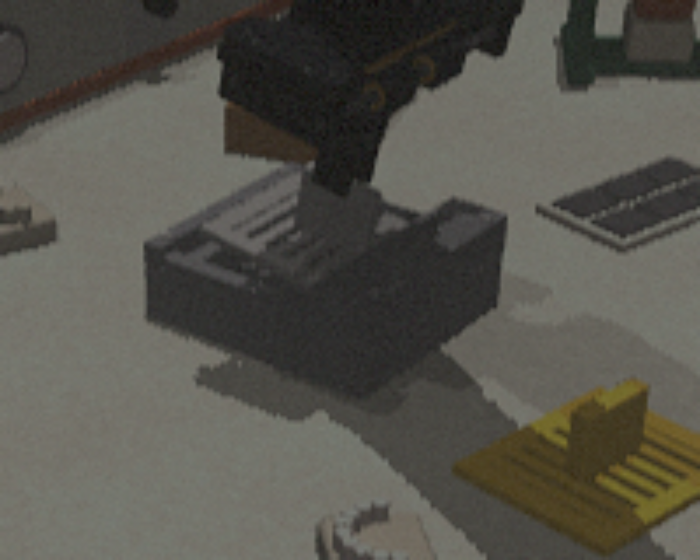

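The side crop shows the grille's low edge now under the lip at (400,230) and its far edge still raised at (210,225). I'll lower it.

```bash
python3 -m jog '[[[0.5,-0.7,1,0,-1.5,0,5],[1,-0.7,3,0,-3,0,5],[1.2,-0.7,5,0,-5,0,5],[1.3,-0.7,7,0,-7,0,5],[1.3,-0.7,9,0,-9,0,5],[1.3,-0.7,11,0,-10.6,0,5],[1.3,-0.7,11.5,0,-10.6,0,5],[1.3,-0.7,11.5,0,-10.6,0,5]]]'
python3 - <<'E'
from h import *
i=Ro.from_euler('z',2.3,degrees=True);c=np.array([.542,-.2455,0])
go(c+i.apply((0,0,.036)),2.3,0,(0,0,.0105))
d=ctrl.get_image('side'); cv2.imwrite('pics/d5.png',cv2.resize(d['image'][110:270,290:490,::-1],None,fx=3.5,fy=3.5))
E
```

```text
time: 7.45
position: [0.5394, -0.2453, 0.0507]
tool_rot: [3.141, 0.06, -0.013]
ft_force: [-11.9, 2.1, 21.7]
grip_width: 0.118
grip_force: 50.0
t 7.45 shift mm [2.6 0.3 4.1] turn [ 0.    0.48 -0.11]
```

View pics/d5.png

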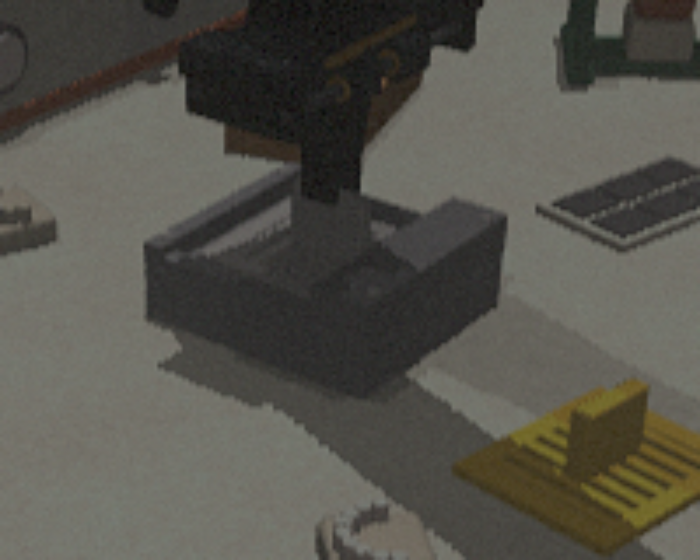

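The side crop shows the grille nearly flat and the push-back force has risen to 22 N. I'll check the plate's height and slope by depth.

```bash
cat > chk.py <<'E'
from h import *
i=Ro.from_euler('z',2.3,degrees=True);c=np.array([.542,-.2455,0])
for n in ['wrist','side','scene']:
    d=ctrl.get_image(n); W=cloud(d); L=(W-c)@i.as_matrix()
    for a in range(-45,80,10):
        q=L[(abs(L[...,0]*1000-a)<5)&(abs(L[...,1])<.045)&(abs(L[...,1])>.024)&(L[...,2]<.075)&(L[...,2]>.03)]
        if len(q)>30: print(n,a,len(q),(np.percentile(q[:,2],[25,50,75])*1000).round(1))
    q=L[(abs(L[...,0])<.04)&(abs(L[...,1])<.03)&(L[...,2]>.078)&(L[...,2]<.092)]
    if len(q)>30:print('fin',len(q),[np.round(x,1) for x in cv2.minAreaRect((q[:,:2]*1000).astype(np.float32))],(np.median(q[:,2])*1000).round(1))
    if n=='wrist':cv2.imwrite('pics/w5.png',d['image'][...,::-1])
E
python3 chk.py
```

```text
wrist -15 188 [35.5 35.9 36.3]
wrist -5 1072 [40.9 41.4 41.9]
wrist 5 1293 [36.8 41.1 41.7]
wrist 15 1359 [36.5 40.9 41.7]
wrist 25 1498 [40.5 41.3 41.9]
wrist 35 1360 [40.8 41.4 41.9]
wrist 45 1523 [41.  41.5 42. ]
wrist 55 1617 [36.1 41.1 41.8]
wrist 65 1531 [35.3 35.9 48.7]
wrist 75 1809 [49.1 49.6 50. ]
fin 2141 [array([6.5, 1.7]), array([25.2, 31.8]), np.float64(63.0)] 81.6
side -45 38 [60.1 61.2 62. ]
side -15 32 [41.7 42.1 42.6]
side 65 104 [38.  43.6 48.3]
side 75 33 [49.6 50.  51. ]
fin 140 [array([-6.7,  5.1]), array([46.5, 27.9]), np.float64(29.6)] 83.2
scene -45 122 [44.1 60.  61. ]
scene -35 95 [37.1 41.3 42.7]
scene -15 50 [40.5 41.3 42.2]
scene 5 137 [37.3 40.4 41.8]
scene 15 173 [37.2 40.7 42.4]
scene 25 175 [39.9 41.2 42.1]
scene 35 156 [39.9 41.3 42.4]
scene 45 170 [40.5 41.4 42.3]
scene 55 192 [37.8 40.8 42.2]
scene 65 132 [35.3 36.4 47.3]
scene 75 195 [48.5 49.4 50.3]
```

View pics/w5.png

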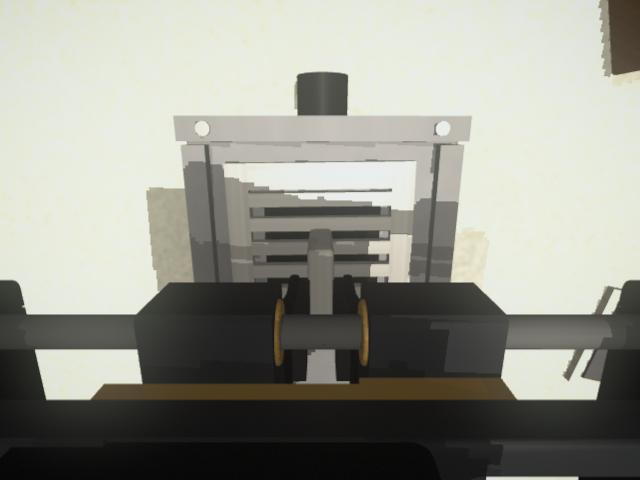

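The wrist view shows the grille lying inside the recess, with its far edge at about (320,163) and a clear gap to the +x wall. Its top is at z 41.4 mm along its whole length, so it is flat on the floor. I'll ease the force off and release.

```bash
python3 -m jog '[[[0,0,-1,0,0,0,5],[0,0,-1.5,0,0,0,5],[0,0,-1.5,0,0,0,30],[0,0,-1.5,0,0,0,30],[0,0,-1.5,0,0,0,30],[0,0,-1.5,0,0,0,30],[0,0,-10,0,0,0,30],[0,0,-35,0,0,0,30],[0,0,-75,0,0,0,30],[0,0,-110,0,0,0,30]]]' 10
python3 -m jog '[[[0,0,0,0,0,0,30],[0,0,0,0,0,0,30]]]'
python3 chk.py
python3 - <<'E'
from h import *
i=Ro.from_euler('z',2.3,degrees=True);c=np.array([.542,-.2455,0])
W=cloud(ctrl.get_image('wrist')); L=(W-c)@i.as_matrix()
m=(abs(L[...,0])<.066)&(abs(L[...,1])<.06)
p=L[m&(L[...,2]>.0395)&(L[...,2]<.0436)]; print('plate',[np.round(x,1) for x in cv2.minAreaRect((p[:,:2]*1000).astype(np.float32))])
p=L[(L[...,2]>.0475)&(L[...,2]<.052)&(L[...,0]>.06)&(L[...,0]<.09)&(abs(L[...,1])<.08)]; print('wall x',np.percentile(p[:,:2]*1000,[2,98],axis=0).round(1))
E
```

```text
time: 8.65
position: [0.5416, -0.245, 0.1601]
tool_rot: [-3.14, -0.06, 0.001]
ft_force: [1.0, -0.7, 0.5]
grip_width: 0.345
grip_force: 0.0
time: 8.85
position: [0.5423, -0.2453, 0.1597]
tool_rot: [3.14, 0.06, 0.002]
ft_force: [-0.2, -0.6, -0.8]
grip_width: 0.344
grip_force: 0.0
wrist -45 383 [41.  41.6 55.7]
wrist -35 519 [36.6 40.9 41.6]
wrist -25 539 [36.7 40.8 41.6]
wrist -15 613 [40.  41.2 41.8]
wrist -5 513 [40.8 41.4 42. ]
wrist 5 579 [36.3 40.8 41.7]
wrist 15 626 [36.4 40.9 41.7]
wrist 25 631 [40.5 41.3 41.9]
wrist 35 601 [40.6 41.4 41.9]
wrist 45 665 [40.8 41.4 42. ]
wrist 55 677 [36.4 41.1 41.8]
wrist 65 655 [35.3 35.9 48.7]
wrist 75 728 [49.1 49.6 50. ]
fin 1046 [array([-3. ,  0.9]), array([49.8, 11.9]), np.float64(0.1)] 81.3
side -45 36 [60.5 60.9 61.4]
side -15 41 [41.1 41.9 42.7]
side 65 98 [39.  43.1 48.2]
side 75 31 [49.5 50.2 50.8]
fin 93 [array([-6.3,  2.1]), array([14.7, 50.9]), np.float64(89.7)] 81.6
scene -45 44 [41.7 59.9 61.7]
scene -35 137 [37.6 40.9 42.1]
scene -25 161 [37.1 40.7 42. ]
scene -15 180 [39.6 41.  42.1]
scene -5 146 [39.9 41.3 42.5]
scene 5 164 [37.1 40.6 42. ]
scene 15 170 [37.  40.9 42.3]
scene 25 176 [39.7 41.3 42.3]
scene 35 154 [39.9 41.1 42.1]
scene 45 171 [40.4 41.4 42.3]
scene 55 194 [37.4 40.6 42.1]
scene 65 134 [35.5 36.5 44.9]
scene 75 199 [48.5 49.3 50.3]
fin 212 [array([2.1, 0.2]), array([40.6, 12.6]), np.float64(1.5)] 81.5
plate [array([ 9.4, -0.1]), array([110.1, 120.2]), np.float64(0.3)]
wall x [[ 68.  -68.9]
 [ 79.7  69.3]]
```

Fin centre in the inlet frame is x -3 mm, y about 1 mm, yaw about 0°. The plate lies flat at floor height under the lip, and the gripper is clear of it. Handing in.

```bash
python3 -c "
from bench import ctrl
print(ctrl.close_job())"
```

```text
the job is handed in; nothing more can be done
None
```

The grille lies flat in the inlet's recess, one short edge under the lip, about 3 mm off centre along the inlet and 1 mm across; it is released, the cover plate was not touched, and the job is handed in (no verdict came back).

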